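Park the model holder's sprung jaw open

ROBOT

A 6-joint arm with a two-finger parallel gripper is mounted at the origin on the work surface. World frame = base frame: x ahead of the robot, y to its left, z up, the work surface at z = 0. Lengths are in mm, angles in rad, forces in N, time in s.
With the tool pointing down it reaches from about 275 to 825 mm from the base axis. Payload 4.9 kg.
Tool frame: the origin (TCP) lies at the very end of the fingers, on their centre line; the grasp point (between the pads) lies 19 mm behind it; z points along the fingers, y is the direction in which the jaws open and shut (so a half turn about z gives the same grasp; the last joint's range is limited). The gripper opens to 85 mm and grips with 20 to 120 N. Pads are 22 mm wide; open, the fingers measure 114 mm over their backs; the gripper's body (76 mm by 85 mm) begins 54 mm behind the grasp point. The pads swing forward as they close: fully open they stand 13 mm farther back than shut.
Start: joints at [-1.248, 0.326, -0.193, 1.052, 0, 1.437], TCP at [242.607, -493.62, 231.281] pointing down, gripper open.
Joint ranges: [-2.65, 2.65], [-0.97, 1.79], [-1.3, 1.35], [-1.93, 2.1], [-1.47, 1.37], [-3.14, 3.14]. Speed limits (rad/s): [2.57, 2.57, 3.14, 3.14, 3.14, 3.14].

INTERFACE

Orientations are given as [roll, pitch, yaw] about the fixed x, y, z axes, in that order (R = Rz(yaw) Ry(pitch) Rx(roll)).
In Python, from bench import bot, solve_ik, imaging gives the robot as it stands. Calls block until the motion is done:
- bot.move_ptp(position, orientation): joint-space move of the TCP to a pose.
- bot.movel(position, rot=None, max_speed=150, threshold=None): straight line of the TCP; rot=None keeps the orientation; max_speed is the mean speed in mm/s. With threshold (N) it stops when the force on the tool has changed by that much, and returns True; else False.
- bot.move_j(angles): joint-space move.
- bot.grip(opening, effort=None): opening from 0.0 (shut) to 1.0 (fully open); effort is the grip in N (None keeps the last); returns when the fingers have stopped.
- bot.dwell(seconds).
- solve_ik(position, orientation): joint angles nearest the present ones, or None.
- bot.get_state(): the state.
- imaging.capture(name): name is "side" or "top" or "wrist"; returns the picture (420x560x3 uint8, blue, green, red); there is no depth.
- imaging.camera_model(name): a dict with "K" (3x3 intrinsics, pixels), "k1" (the pictures are not rectified: a ray, as slopes to the right and down, at radius r is drawn at 1 + k1 r^2 times it, then the intrinsics apply), "position" and "rotation" of the camera in the world. Camera axes: x right, y up, looking along -z (the intrinsics and any distortion apply to the point x, -y, -z); pixel columns grow to the right and rows downward; lengths in mm; the calibration is good to about 2 mm. A picture is of the moment at which its call begins: read the wrist's pose just before it. camera_model takes no time and is no camera call; for the wrist camera it gives the pose at the moment of the call.
A pose or a line that the arm cannot do raises bot.IKError and nothing moves.
- bot.sign_off(): hands the job in, once; it reports no verdict.
The state is a dict: "t": time; "qpos": joint angles; "joint_velocities": joint speeds; "effort": joint torques, N m; "tcp_pos": TCP position; "orientation": TCP orientation; "contact_force": force on the tool from outside, world axes, zero at the start; "wrist_torque": the same for the moment, N m; "opening": opening from 0.0 (shut) to 1.0 (fully open).
Only numpy, scipy, OpenCV 4.12 (cv2) and the standard library are available. Lean on these libraries where they do the work, as an engineer would, in place of code of your own. Each camera call takes 0.05 s, during which the arm holds its last target.

TASK

Two sprung model holders stand on the dental training bench. Open the one with the wide jaws so that a model can be loaded later: draw its black knob all the way back against the spring, move it sideways into the holding notch and let go, so that the jaw stays open by itself. Leave the narrow holder shut.

Things in the scene. Friction and masses are not known exactly. Their poses are not given: they have to be found in the camera images.
- wide_holder: Holder to open, fixed to the bench: grey base 240 (x) x 140 x 12 mm, two upright steel jaws 130 mm wide, 60 mm high near its +x end, and near its -x end an aluminium cover, top 34 mm up, with an L-shaped slot: a 16 mm wide leg along x, then the notch to +y. Origin: under the base's centre, on the bench; x from cover to jaws, z up. Only knob and jaw move, in straight lines.
- wide_knob (a point): Top centre of its knob: upright black cylinder, 24 mm thick, 46 to 86 mm above the bench, on a 10 mm stem in the slot. Shut, it is at holder x = 0, y = 0. Drawn along -x it takes the jaw along against a spring (3 N, +1 N per 10 mm, stop at x = -60 mm). Past x = -42 mm it can go sideways to +y (1 N, stop at y = 28 mm). Let go outside the notch, it snaps back to 0.
- wide_notch (a point): Where the knob's top centre is when parked mid-notch: holder x = -38 mm, y = 22 mm, height 86 mm (fixed to the holder). The notch is closed towards +x by a tooth with a 4 mm lip (y 8 to 11 mm): go round it at x = -43 to -60 mm. With y at 17 to 28 mm, ease or spring forward to x = -38 mm: it stays, the jaw with it.
- narrow_knob (a point): Top centre of the knob of the other holder, to be left shut: same mechanism, knob and height (86 mm), but jaws only 50 mm and base 90 mm wide. Which holder stands left and which right varies.

How it is judged:
By the outcome, as a careful person would: the job done as asked, in the order asked, and still so for the second after the job is handed in, with the robot touching nothing.
It also fails if it takes over 35 s, if anything falls off the work surface, if the arm or the gripper's body presses on something with over 40 N, if the wrist force passes 120 N, or if a joint passes its speed limit or range.

## Working session

There is one attempt and no reset: what is moved stays moved. The work goes in short steps, each a Python script; the robot and the scene stay as the last script left them, time stands still between calls to the robot, and variables do not carry over. Pictures are saved under pics/ and viewed, and the job is handed in when it is done.

```bash
mkdir -p pics; ls
python3 - <<'E'
from bench import bot, solve_ik, imaging
import cv2
for n in ("top","side","wrist"):
    m=imaging.camera_model(n); print(n,m)
    cv2.imwrite(f"pics/{n}0.png",imaging.capture(n))
print(bot.get_state())
E
```

```text
pics
top {'K': array([[483.65138812,   0.        , 284.52795966],
       [  0.        , 483.65138812, 209.71749846],
       [  0.        ,   0.        ,   1.        ]]), 'k1': 0.039735306746882235, 'position': array([424.50845012, -13.40047587, 787.36250344]), 'rotation': array([ 0.16898272,  0.01772991, -1.55861552])}
side {'K': array([[520.87047378,   0.        , 278.35904859],
       [  0.        , 520.87047378, 215.2080927 ],
       [  0.        ,   0.        ,   1.        ]]), 'k1': -0.1478050420297948, 'position': array([ 471.69358119, -687.27207207,  627.25137493]), 'rotation': array([ 0.89899926,  0.00784388, -0.09698751])}
wrist {'K': array([[341.50319169,   0.        , 275.89591821],
       [  0.        , 341.50319169, 213.63364723],
       [  0.        ,   0.        ,   1.        ]]), 'k1': -0.06950212487013865, 'position': array([ 313.99333732, -459.98666238,  372.37533444]), 'rotation': array([-3.16183924e-01,  1.10835055e-03, -1.11369681e+00])}
{'t': 0.15, 'qpos': array([-1.24820271e+00,  3.26776207e-01, -1.93346581e-01,  1.05197761e+00,
        3.45033909e-05,  1.43661101e+00]), 'joint_velocities': array([ 0.00031726, -0.0017384 ,  0.0030612 ,  0.00063849,  0.00070604,
       -0.00088568]), 'effort': array([ 8.68956377e-04, -4.43704140e+01,  2.62664741e+01,  1.04815044e-02,
       -2.42154956e-04, -6.82508343e-06]), 'tcp_pos': array([ 242.47309749, -493.19065881,  230.68318801]), 'orientation': array([-3.14030492e+00, -2.08655767e-04,  4.56778777e-01]), 'contact_force': array([-0.34801226,  0.01303463, -1.24785592]), 'wrist_torque': array([0.01418278, 0.05879612, 0.02503163]), 'opening': 0.995872029098558}
```

View pics/top0.png

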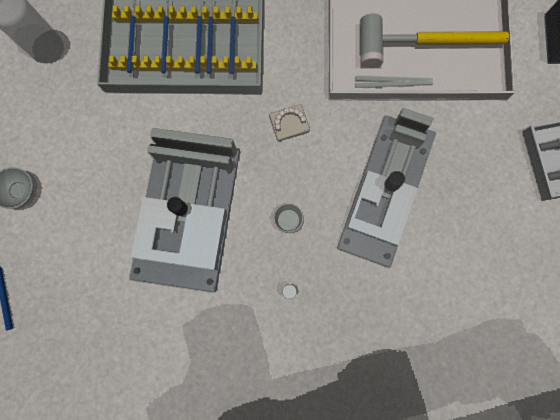

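View pics/side0.png

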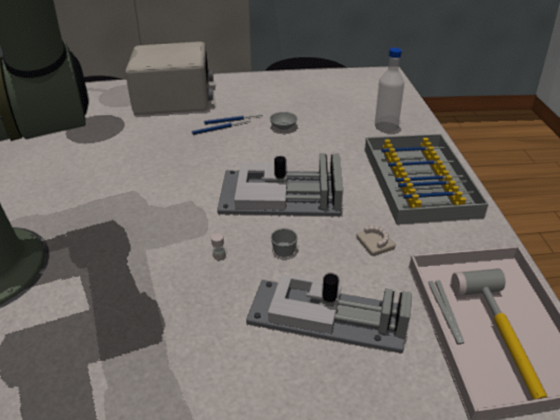

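View pics/wrist0.png

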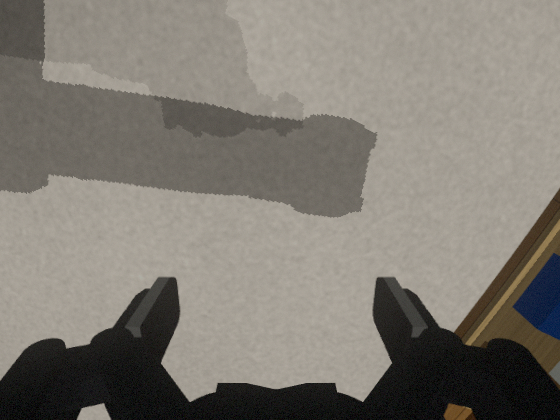

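The wide holder is the left one in the top view, with its knob near (177,206). In the side view it is the far one, with its knob near (280,160). The narrow one is at right in the top view, with its knob near (394,181). I'll zoom in to get exact pixels.

Run:
```python
import cv2
a=cv2.imread("pics/top0.png")[120:300,120:250]; b=cv2.imread("pics/side0.png")[140:225,210:350]
cv2.imwrite("pics/top0z.png",cv2.resize(a,None,fx=3.3,fy=3.3,interpolation=cv2.INTER_CUBIC)) 
cv2.imwrite("pics/side0z.png",cv2.resize(b,None,fx=5,fy=5,interpolation=cv2.INTER_CUBIC))
```

```text
(no output)
```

View pics/top0z.png

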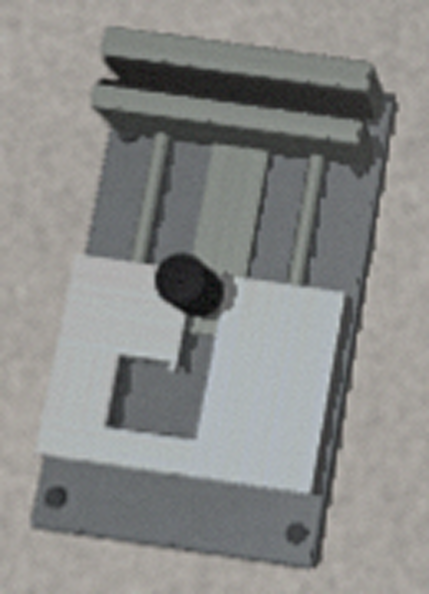

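View pics/side0z.png

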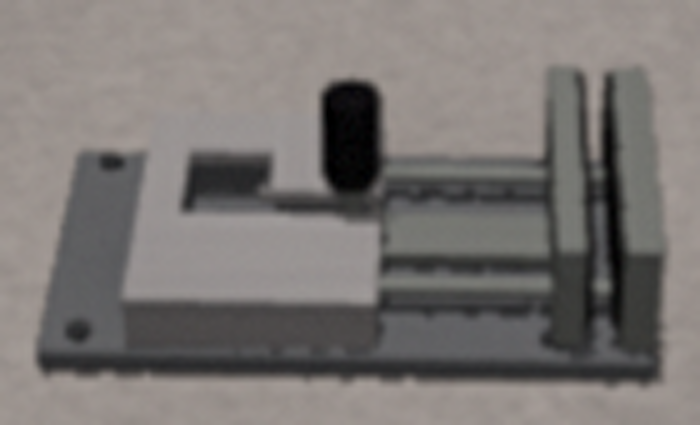

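```bash
cat > h.py <<'E'
import numpy as np, cv2
from scipy.spatial.transform import Rotation as R
from scipy.optimize import least_squares
from bench import bot, solve_ik, imaging
def proj(m,P):
    P=np.atleast_2d(P); c=(P-m["position"])@R.from_euler("xyz",m["rotation"]).as_matrix()
    s=np.c_[c[:,0],-c[:,1]]/-c[:,2:3]; s=s*(1+m["k1"]*(s**2).sum(1,keepdims=True))
    return s*[m["K"][0,0],m["K"][1,1]]+m["K"][:2,2]
def hold(p,L):
    L=np.atleast_2d(L).astype(float); c,s=np.cos(p[2]),np.sin(p[2])
    return np.c_[p[0]+c*L[:,0]-s*L[:,1],p[1]+s*L[:,0]+c*L[:,1],L[:,2]]
def tri(obs):
    return least_squares(lambda X:np.concatenate([(proj(m,X)-u).ravel() for m,u in obs]),[450,100,50])
E
python3 - <<'E'
from h import *
T=imaging.camera_model("top");S=imaging.camera_model("side")
zt=lambda u:(np.array(u,float)+.5)/3.3-.5+120
zs=lambda u:(np.array(u,float)+.5)/5-.5+[210,140]
L=[(-120,70,12),(-120,-70,12),(120,-70,12),(0,0,86)]
ut=zt([(35,518),(313,557),(394,97),(180,277)])
us=zs([(82,152),(42,353),(660,365),(351,92)])
f=lambda p:np.concatenate([(proj(T,hold(p,L))-ut).ravel(),(proj(S,hold(p,L))-us).ravel()])
r=least_squares(f,[430,130,0.]);print(r.x,r.fun.round(1))
for i in range(4):
    t=tri([(T,ut[i]),(S,us[i])]); print(L[i],t.x.round(1),t.fun.round(1),hold(r.x,L[i]).round(1))
E
```

```text
[ 5.53953708e+02  1.63566292e+02 -1.36307294e-01] [-2.1  1.2  0.4  2.3  0.7 -2.9  0.1 -1.5 -0.4  0.2 -1.1  0.3  0.3  0.1
  0.5  1.2]
(-120, 70, 12) [446.1 244.9  15.4] [ 0.   0.2  0.2 -0. ] [[444.6 249.2  12. ]]
(-120, -70, 12) [428.5 111.3  12. ] [ 0.   0.4  0.5 -0.1] [[425.6 110.5  12. ]]
(120, -70, 12) [660.6  79.1  10.8] [ 0.  -1.1 -1.2  0.4] [[663.3  77.9  12. ]]
(0, 0, 86) [551.9 163.   88.9] [-0.  -0.4 -0.6  0.1] [[554.  163.6  86. ]]
```

Wide holder: about (554,164), yaw −0.136. The triangulated knob is at (552,163,89), which agrees with the given height to 3 mm. I'll refine with two wrist views.

Run:
```python
from h import *
import pickle
p=[553,163.3,-.136]; o=[np.pi,0,np.pi/2+p[2]]
print(solve_ik(hold(p,(-45,-45,210))[0],o), solve_ik(hold(p,(-45,-45,210))[0],[np.pi,0,p[2]-np.pi/2]))
V=[]
for i,l in enumerate([(-55,-40,230),(-5,-60,190)]):
    bot.move_ptp(list(hold(p,l)[0]),o); bot.dwell(.15)
    m=imaging.camera_model("wrist"); im=imaging.capture("wrist"); cv2.imwrite(f"pics/w{i}.png",im); V.append(m)
    print(proj(m,hold(p,(0,0,86))), bot.get_state()["t"])
pickle.dump(V,open("V.pkl","wb"))
```

```text
[ 0.10086931  0.28244191 -0.31109863  0.97725579  0.          1.80766564] [ 0.10086931  0.28244191 -0.31109863  0.97725579  0.         -1.33392701]
[[341.29104975 149.33353706]] 2.7417
[[283.0330985  129.29743174]] 3.3167
```

View pics/w0.png

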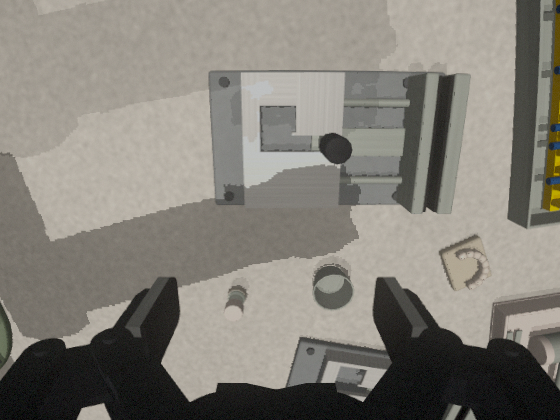

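View pics/w1.png

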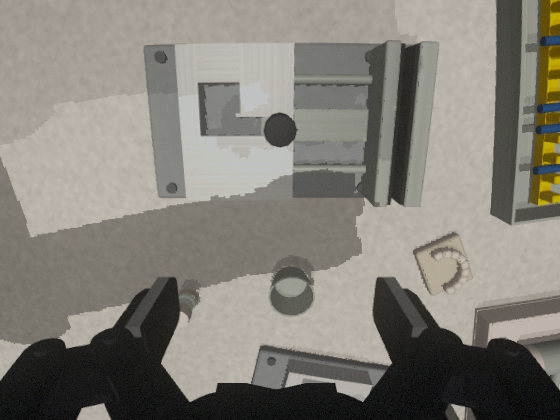

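Both views show the wide holder with its knob at about (338,150) in the first and (281,130) in the second, within 3 px of the prediction. I'll zoom in for base corners and the knob top.

Run:
```python
import cv2
for i,(x,y) in enumerate([(200,60),(140,30)]):
    a=cv2.imread(f"pics/w{i}.png")[y:y+180,x:x+230]
    cv2.imwrite(f"pics/w{i}z.png",cv2.resize(a,None,fx=3.3,fy=3.3,interpolation=cv2.INTER_CUBIC))
```

```text
(no output)
```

View pics/w0z.png

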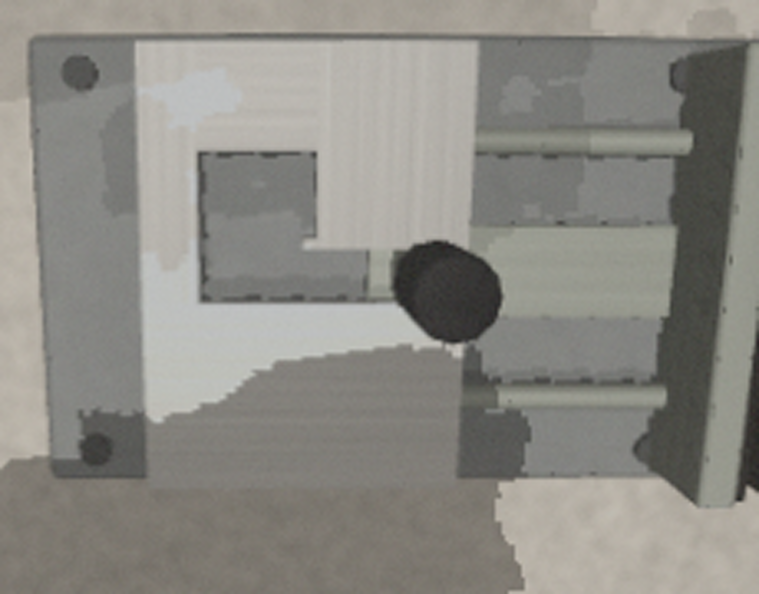

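View pics/w1z.png

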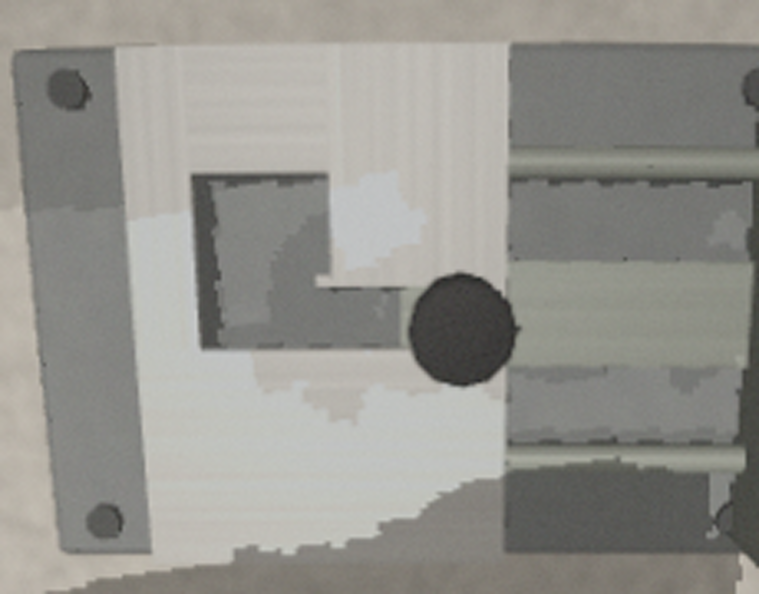

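Run:
```python
from h import *
import pickle
V=pickle.load(open("V.pkl","rb"))
z=lambda u,o:(np.array(u,float)+.5)/3.3-.5+o
L=[(-120,70,12),(-120,-70,12),(0,0,86)]
U=[z([(32,38),(53,477),(456,297)],(200,60)),z([(14,52),(62,551),(463,329)],(140,30))]
T=imaging.camera_model("top");S=imaging.camera_model("side")
r=least_squares(lambda p:np.concatenate([(proj(V[i],hold(p,L))-U[i]).ravel() for i in (0,1)]),[553,163,-.136]);print(r.x,r.fun.round(1))
for i in range(3):
    t=tri([(V[0],U[0][i]),(V[1],U[1][i])]);print(t.x.round(1),t.fun.round(1))
k=tri([(V[0],U[0][2]),(V[1],U[1][2]),(T,(np.array([180,277])+.5)/3.3-.5+120),(S,(np.array([351,92])+.5)/5-.5+[210,140])]);print("4view knob",k.x,k.fun.round(1))
# leg wall direction: back-left corner of slot y=-8 and near knob
for i,(a,b,o) in enumerate([((202,301),(390,303),(200,60)),((205,349),(405,349),(140,30))]):
    pts=[least_squares(lambda q:(proj(V[i],[q[0],q[1],34])-z(u,o)).ravel(),[500,170]).x for u in (a,b)]
    c,s=np.cos(-.136),np.sin(-.136)
    print(pts,np.arctan2(*(pts[1]-pts[0])[::-1]), [np.array([[c,s],[-s,c]])@(q-r.x[:2]) for q in pts])
```

```text
[ 5.51643044e+02  1.62938363e+02 -1.32268599e-01] [-1.4 -1.4 -0.1  1.2  1.9  0.3 -1.7 -1.8 -0.8  1.7  1.2  0.7]
[442.8 246.7  11.2] [-0.   0.1  0.  -0.1]
[422.9 109.8   7.9] [ 0.  -0.2 -0.   0.2]
[550.8 163.1  82.6] [ 0.1 -0.3 -0.1  0.3]
4view knob [550.69403289 163.6314047   87.74146745] [ 1.  -0.1 -0.2  0.1 -0.3  0.5 -1.2  0.5]
[array([483.1832003 , 164.42669575]), array([538.68881085, 156.23793226])] -0.14647379487614964 [array([-68.0294918 ,  -7.80727429]), array([-11.9261645 ,  -8.39491052])]
[array([483.58241307, 163.9543776 ]), array([535.28751891, 156.6963865 ])] -0.1394615680277129 [array([-67.56992782,  -8.22110545]), array([-15.3582075 ,  -8.40184059])]
```

Knob is at (550.8,163.3), top about 86 to 88 mm, yaw about −0.139. The slot wall checks at y≈−8. Next: grasp across holder x, so the pull doesn't rely on friction.

```bash
cat >> h.py <<'E'
P=[550.9,163.3,-.139]; O=[np.pi,0,np.pi/2+P[2]]
W=lambda x,y,z:list(hold(P,(x,y,z))[0])
def loc():
    s=bot.get_state(); d=s["tcp_pos"][:2]-P[:2]; c,n=np.cos(P[2]),np.sin(P[2]); M=np.array([[c,n],[-n,c]])
    return "t%.2f"%s["t"],(M@d).round(1),s["tcp_pos"][2].round(1),"F",(M@s["contact_force"][:2]).round(1),s["contact_force"][2].round(1),"open",round(s["opening"],3)
E
python3 - <<'E'
from h import *
bot.grip(.7,30)
bot.move_ptp(W(-.5,0,125),O); print(loc())
print(bot.movel(W(-.5,0,52),max_speed=80,threshold=12)); print(loc())
bot.grip(0,30); bot.dwell(.1); print(loc())
cv2.imwrite("pics/g_side.png",imaging.capture("side")); cv2.imwrite("pics/g_w.png",imaging.capture("wrist"))
E
```

```text
('t4.14', array([-1.4,  0.3]), np.float64(124.0), 'F', array([ 0.4, -0.9]), np.float64(0.4), 'open', 0.695)
False
('t5.20', array([-0. ,  0.2]), np.float64(52.5), 'F', array([-0. , -1.2]), np.float64(0.0), 'open', 0.697)
('t5.71', array([-0.4,  0.1]), np.float64(52.5), 'F', array([-1.8, -0.1]), np.float64(5.8), 'open', 0.271)
```

View pics/g_w.png

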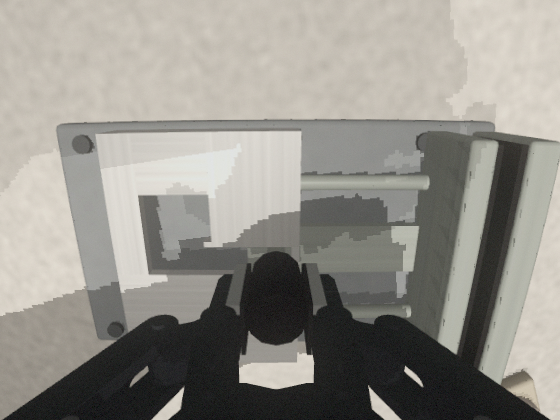

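View pics/g_side.png

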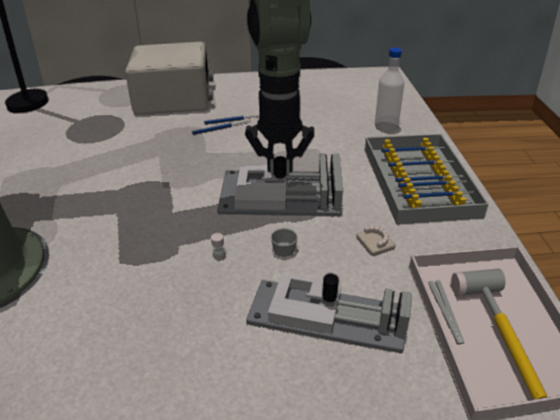

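The knob, at (276,300) in the wrist view, sits centred between the pads. The opening of about 23 mm matches its 24 mm. Now I'll draw it back.

Run:
```python
from h import *
bot.grip(0,50); print(loc())
print(bot.movel(W(-56,0,52.5),max_speed=60,threshold=25)); print(loc())
bot.dwell(.2); print(loc())
print(bot.movel(W(-58.5,0,52.5),max_speed=20,threshold=12)); print(loc())
cv2.imwrite("pics/p_w.png",imaging.capture("wrist"))
```

```text
('t6.03', array([-0.4,  0.1]), np.float64(52.6), 'F', array([-2.8, -0.2]), np.float64(7.1), 'open', 0.267)
False
('t7.10', array([-53.9,  -0.1]), np.float64(52.7), 'F', array([ 8.9, -0.1]), np.float64(-3.7), 'open', 0.266)
('t7.30', array([-53.8,  -0.1]), np.float64(52.7), 'F', array([ 8.6, -1.4]), np.float64(-4.4), 'open', 0.264)
False
('t7.58', array([-56.3,  -0.1]), np.float64(52.7), 'F', array([ 9.4, -1. ]), np.float64(-3.8), 'open', 0.266)
```

View pics/p_w.png

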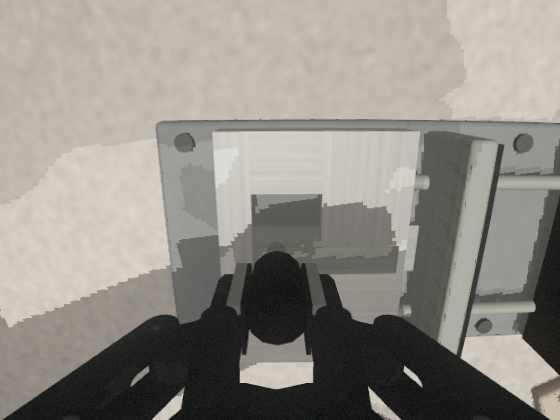

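The jaw came along (now at x≈470 px) and the spring reads about 9 N, as specified. I'll touch the back stop gently, then go round the tooth and ease forward.

Run:
```python
from h import *
print(bot.movel(W(-63,0,52.5),max_speed=20,threshold=5)); print(loc())
print(bot.movel(W(-56,0,52.5),max_speed=40)); print(loc())
print(bot.movel(W(-56,22.5,52.5),max_speed=40,threshold=15)); bot.dwell(.1); print(loc())
print(bot.movel(W(-41,22.5,52.5),max_speed=30,threshold=15)); bot.dwell(.1); print(loc())
cv2.imwrite("pics/n_w.png",imaging.capture("wrist"))
```

```text
False
('t8.00', array([-60.6,  -0.1]), np.float64(52.7), 'F', array([ 8.5, -0.2]), np.float64(-4.7), 'open', 0.265)
False
('t8.32', array([-53.5,  -0.1]), np.float64(52.7), 'F', array([ 7.5, -0.7]), np.float64(-3.5), 'open', 0.267)
False
('t9.13', array([-53.7,  22.9]), np.float64(52.7), 'F', array([8.7, 0.3]), np.float64(-5.2), 'open', 0.266)
False
('t9.88', array([-39.2,  22.9]), np.float64(52.7), 'F', array([6.4, 0.4]), np.float64(-2.9), 'open', 0.271)
```

View pics/n_w.png

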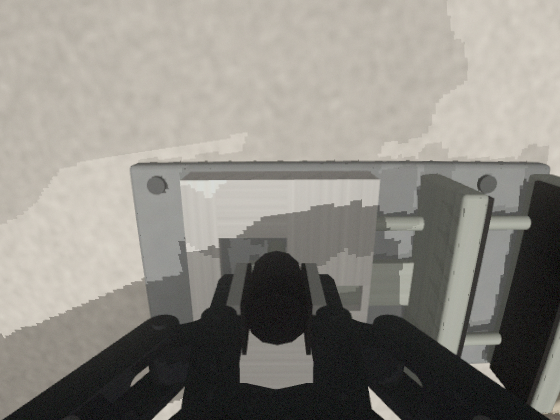

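The knob is in the notch area at about (−39, 23) with the spring still pulling, and the force matches. Ease the last millimetre, release, retreat and check.

Run:
```python
from h import *
print(bot.movel(W(-39.7,22.5,52.5),max_speed=15)); bot.dwell(.1); print(loc())
bot.grip(.65); print(loc())
a=np.array(bot.get_state()["tcp_pos"]); 
bot.movel([a[0],a[1],150],max_speed=120); print(loc())
bot.move_ptp(W(-45,-50,240),O); bot.dwell(.15)
import pickle
m=imaging.camera_model("wrist"); im=imaging.capture("wrist"); cv2.imwrite("pics/f_w.png",im)
side=imaging.capture("side"); cv2.imwrite("pics/f_side.png",side)
print(loc()); print("pred wrist",proj(m,W(-38,22,86)),"side",proj(imaging.camera_model("side"),W(-38,22,86)))
```

```text
False
('t10.28', array([-38.5,  22.9]), np.float64(52.7), 'F', array([6.1, 1.6]), np.float64(-2.1), 'open', 0.266)
('t10.70', array([-40.5,  22.4]), np.float64(52.2), 'F', array([0.4, 0.1]), np.float64(0.4), 'open', 0.649)
('t11.67', array([-41. ,  22.2]), np.float64(149.3), 'F', array([-0.6,  0.6]), np.float64(-0.4), 'open', 0.655)
('t12.45', array([-45.8, -49.6]), np.float64(238.6), 'F', array([0.1, 1. ]), np.float64(0.3), 'open', 0.651)
pred wrist [[285.86207164 110.27362481]] side [[259.92568199 153.06133142]]
```

View pics/f_w.png

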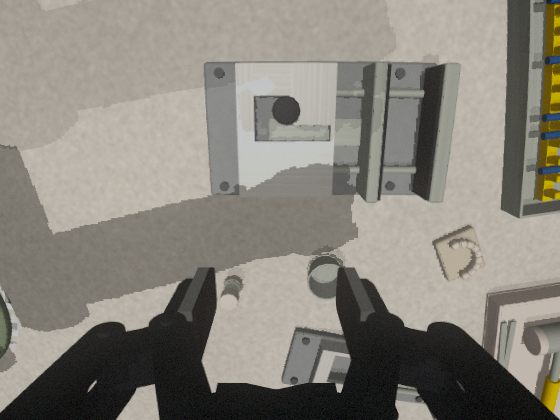

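View pics/f_side.png

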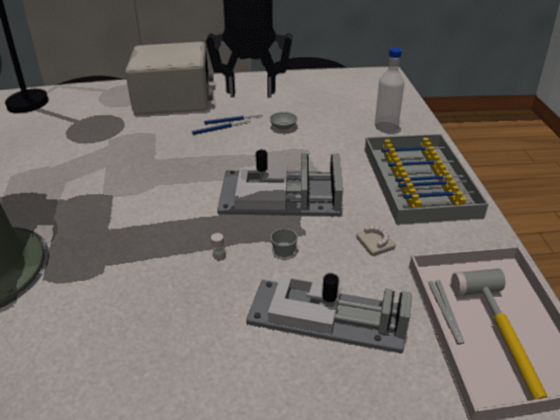

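The knob is parked in the notch at (286,110) in the wrist view, where (286,110) was predicted. In the side view it is at (262,153), where (260,153) was predicted. The jaw stands open, and the narrow holder is unchanged and shut (knob at (330,280)). Handing in.

Run:
```python
from h import *
bot.sign_off(); print(bot.get_state()["t"])
```

```text
the job is handed in; nothing more can be done
the job is handed in; nothing more can be done
```

The wide holder is open and stays open by itself. I gripped its knob and drew it back to about x = −60 mm. Then I took it round the tooth to y ≈ 23 mm, eased it forward to about −38.5 mm and let go.

**Last checks:**
- After release, the knob stood in the notch within 1 px of the predicted spot in the wrist view and about 2 px in the side view.
- The jaw stands open, the narrow holder is untouched and shut, and the gripper was clear and reading about zero force.
- I handed in at about 12.5 s, well under the 35 s limit. The highest force I read was about 10 N.

**Disagreements:**
- The height measurements of the knob top ranged from 82.6 to 88.9 mm, depending on which views were used, against the given 86 mm.
- The arm lagged about 2 mm under the spring load, which I allowed for.
- The guarded move to the back stop did not trip its 5 N threshold. It ended at about −60.6 mm by my holder frame, so the stop was judged by position rather than by a contact signal.

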